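# Set out the airbrush colours in the spray rack

### The job

The four airbrush bottles stand in the dark wooden mixing rack in the order the painter will use them. Carry them over one at a time into the grey spray rack so that they stand there in the same order from left to right as seen from the robot, each turned so that its stem lies in the notch at the front and the bottle is fully down. Keep the bottles upright, set them down without dropping them, let go of them all, and leave the things standing around alone.

Things in the scene. Friction and masses are not known exactly. Their poses are not given: they have to be found in the camera images.
- bottle_red: airbrush bottle, red paint and cap, 76 mm tall, 50 to 100 g. Origin: centre of underside, z up. Cup and metal collar 37 mm across to z 46 mm; ribbed cap 34 mm across, z 46 to 76 mm (grip here from above). Metal stem 7 mm thick sticks out level along its own -x (to the robot at yaw 0), axis at z 36 mm, tip 40 mm from the axis. Starts in a mixing rack well, stem up to 0.7 rad off that rack's -x
- bottle_yellow: airbrush bottle, yellow paint and cap, 76 mm tall, 50 to 100 g. Origin: centre of underside, z up. Cup and metal collar 37 mm across to z 46 mm; ribbed cap 34 mm across, z 46 to 76 mm (grip here from above). Metal stem 7 mm thick sticks out level along its own -x (to the robot at yaw 0), axis at z 36 mm, tip 40 mm from the axis. Starts in a mixing rack well, stem up to 0.7 rad off that rack's -x
- bottle_green: airbrush bottle, green paint and cap, 76 mm tall, 50 to 100 g. Origin: centre of underside, z up. Cup and metal collar 37 mm across to z 46 mm; ribbed cap 34 mm across, z 46 to 76 mm (grip here from above). Metal stem 7 mm thick sticks out level along its own -x (to the robot at yaw 0), axis at z 36 mm, tip 40 mm from the axis. Starts in a mixing rack well, stem up to 0.7 rad off that rack's -x
- bottle_blue: airbrush bottle, blue paint and cap, 76 mm tall, 50 to 100 g. Origin: centre of underside, z up. Cup and metal collar 37 mm across to z 46 mm; ribbed cap 34 mm across, z 46 to 76 mm (grip here from above). Metal stem 7 mm thick sticks out level along its own -x (to the robot at yaw 0), axis at z 36 mm, tip 40 mm from the axis. Starts in a mixing rack well, stem up to 0.7 rad off that rack's -x
- spray_rack: fixed grey block, 60 (x) x 268 (y) x 54 mm high, black base. Origin: centre of underside, x away from robot. Four empty pockets at x 0, y +93, +31, -31, -93 mm (left to right), 44 mm wide at the floor (8 mm above origin), 52 at the mouth; from each a notch, 14 mm wide at the floor, 21 at the top, runs out through the front (-x) face: only with its stem in it is a bottle fully down
- mixing_rack: fixed dark wooden block, 60 (x) x 268 (y) x 28 mm high. Origin: centre of underside, x away from the robot. Four plain round wells at x 0, y +93, +31, -31, -93 mm (left to right), 44 mm across, floor 8 mm above origin, each with a bottle at the start, colours in any order. Either rack may be the nearer one; each is yawed up to 0.15 rad
- jar_teal: bystander: glass paint jar, teal with a blue lid, 58 x 53 x 76 mm, at the near left corner of the table, origin under its middle; to be left alone
- ornament: bystander: silvered glass bear ornament, 83 x 76 x 180 mm, light, near right, origin at its underside; to be left alone
- milk_bottle: bystander: small milk bottle with white lacquer and a green cap, 58 x 58 x 159 mm, at the far left edge, origin under its middle; to be left alone

How it is judged:
At the end, for the whole second after the job is handed in: Each pocket of the spray rack holds one bottle, in the mixing rack's order: within 10 mm of centre, within 4 mm of the floor, upright within 0.12 rad, stem within 0.4 rad of the notch, at rest, released; jar, ornament and milk bottle within 30 mm of their places (((x of bottle_red in the frame of spray_rack between -0.01 and 0.01 m and y of bottle_red in the frame of spray_rack between 0.083 and 0.103 m and z of bottle_red in the frame of spray_rack below 0.012 m) or (x of bottle_yellow in the frame of spray_rack between -0.01 and 0.01 m and y of bottle_yellow in the frame of spray_rack between 0.083 and 0.103 m and z of bottle_yellow in the frame of spray_rack below 0.012 m) or (x of bottle_green in the frame of spray_rack between -0.01 and 0.01 m and y of bottle_green in the frame of spray_rack between 0.083 and 0.103 m and z of bottle_green in the frame of spray_rack below 0.012 m) or (x of bottle_blue in the frame of spray_rack between -0.01 and 0.01 m and y of bottle_blue in the frame of spray_rack between 0.083 and 0.103 m and z of bottle_blue in the frame of spray_rack below 0.012 m)) and ((x of bottle_red in the frame of spray_rack between -0.01 and 0.01 m and y of bottle_red in the frame of spray_rack between 0.021 and 0.041 m and z of bottle_red in the frame of spray_rack below 0.012 m) or (x of bottle_yellow in the frame of spray_rack between -0.01 and 0.01 m and y of bottle_yellow in the frame of spray_rack between 0.021 and 0.041 m and z of bottle_yellow in the frame of spray_rack below 0.012 m) or (x of bottle_green in the frame of spray_rack between -0.01 and 0.01 m and y of bottle_green in the frame of spray_rack between 0.021 and 0.041 m and z of bottle_green in the frame of spray_rack below 0.012 m) or (x of bottle_blue in the frame of spray_rack between -0.01 and 0.01 m and y of bottle_blue in the frame of spray_rack between 0.021 and 0.041 m and z of bottle_blue in the frame of spray_rack below 0.012 m)) and ((x of bottle_red in the frame of spray_rack between -0.01 and 0.01 m and y of bottle_red in the frame of spray_rack between -0.041 and -0.021 m and z of bottle_red in the frame of spray_rack below 0.012 m) or (x of bottle_yellow in the frame of spray_rack between -0.01 and 0.01 m and y of bottle_yellow in the frame of spray_rack between -0.041 and -0.021 m and z of bottle_yellow in the frame of spray_rack below 0.012 m) or (x of bottle_green in the frame of spray_rack between -0.01 and 0.01 m and y of bottle_green in the frame of spray_rack between -0.041 and -0.021 m and z of bottle_green in the frame of spray_rack below 0.012 m) or (x of bottle_blue in the frame of spray_rack between -0.01 and 0.01 m and y of bottle_blue in the frame of spray_rack between -0.041 and -0.021 m and z of bottle_blue in the frame of spray_rack below 0.012 m)) and ((x of bottle_red in the frame of spray_rack between -0.01 and 0.01 m and y of bottle_red in the frame of spray_rack between -0.103 and -0.083 m and z of bottle_red in the frame of spray_rack below 0.012 m) or (x of bottle_yellow in the frame of spray_rack between -0.01 and 0.01 m and y of bottle_yellow in the frame of spray_rack between -0.103 and -0.083 m and z of bottle_yellow in the frame of spray_rack below 0.012 m) or (x of bottle_green in the frame of spray_rack between -0.01 and 0.01 m and y of bottle_green in the frame of spray_rack between -0.103 and -0.083 m and z of bottle_green in the frame of spray_rack below 0.012 m) or (x of bottle_blue in the frame of spray_rack between -0.01 and 0.01 m and y of bottle_blue in the frame of spray_rack between -0.103 and -0.083 m and z of bottle_blue in the frame of spray_rack below 0.012 m)) and angle between each of bottle_red, bottle_yellow, bottle_green, bottle_blue's own z axis and vertical below 0.12 rad and angle between the x axis of each of bottle_red, bottle_yellow, bottle_green, bottle_blue and the x axis of spray_rack, either way round below 0.4 rad and linear speed of each of bottle_red, bottle_yellow, bottle_green, bottle_blue below 0.02 m/s and angular speed of each of bottle_red, bottle_yellow, bottle_green, bottle_blue below 0.2 rad/s and contact force between each of bottle_red, bottle_yellow, bottle_green, bottle_blue and the fingers below 0.1 N and distance of each of jar_teal, ornament, milk_bottle from where it was at the start of the episode below 0.03 m); the robot touches nothing.
It fails at once if a bottle is put into a place of the spray rack while the bottle that belongs there still stands in the same place, counted from the left, of the mixing rack (the row would be out of order) ((((x of bottle_red in the frame of spray_rack between -0.012 and 0.012 m and y of bottle_red in the frame of spray_rack between 0.081 and 0.105 m and z of bottle_red in the frame of spray_rack below 0.035 m) or (x of bottle_yellow in the frame of spray_rack between -0.012 and 0.012 m and y of bottle_yellow in the frame of spray_rack between 0.081 and 0.105 m and z of bottle_yellow in the frame of spray_rack below 0.035 m) or (x of bottle_green in the frame of spray_rack between -0.012 and 0.012 m and y of bottle_green in the frame of spray_rack between 0.081 and 0.105 m and z of bottle_green in the frame of spray_rack below 0.035 m) or (x of bottle_blue in the frame of spray_rack between -0.012 and 0.012 m and y of bottle_blue in the frame of spray_rack between 0.081 and 0.105 m and z of bottle_blue in the frame of spray_rack below 0.035 m)) and ((x of bottle_red in the frame of mixing_rack between -0.02 and 0.02 m and y of bottle_red in the frame of mixing_rack between 0.073 and 0.113 m and z of bottle_red in the frame of mixing_rack below 0.02 m) or (x of bottle_yellow in the frame of mixing_rack between -0.02 and 0.02 m and y of bottle_yellow in the frame of mixing_rack between 0.073 and 0.113 m and z of bottle_yellow in the frame of mixing_rack below 0.02 m) or (x of bottle_green in the frame of mixing_rack between -0.02 and 0.02 m and y of bottle_green in the frame of mixing_rack between 0.073 and 0.113 m and z of bottle_green in the frame of mixing_rack below 0.02 m) or (x of bottle_blue in the frame of mixing_rack between -0.02 and 0.02 m and y of bottle_blue in the frame of mixing_rack between 0.073 and 0.113 m and z of bottle_blue in the frame of mixing_rack below 0.02 m))) or (((x of bottle_red in the frame of spray_rack between -0.012 and 0.012 m and y of bottle_red in the frame of spray_rack between 0.019 and 0.043 m and z of bottle_red in the frame of spray_rack below 0.035 m) or (x of bottle_yellow in the frame of spray_rack between -0.012 and 0.012 m and y of bottle_yellow in the frame of spray_rack between 0.019 and 0.043 m and z of bottle_yellow in the frame of spray_rack below 0.035 m) or (x of bottle_green in the frame of spray_rack between -0.012 and 0.012 m and y of bottle_green in the frame of spray_rack between 0.019 and 0.043 m and z of bottle_green in the frame of spray_rack below 0.035 m) or (x of bottle_blue in the frame of spray_rack between -0.012 and 0.012 m and y of bottle_blue in the frame of spray_rack between 0.019 and 0.043 m and z of bottle_blue in the frame of spray_rack below 0.035 m)) and ((x of bottle_red in the frame of mixing_rack between -0.02 and 0.02 m and y of bottle_red in the frame of mixing_rack between 0.011 and 0.051 m and z of bottle_red in the frame of mixing_rack below 0.02 m) or (x of bottle_yellow in the frame of mixing_rack between -0.02 and 0.02 m and y of bottle_yellow in the frame of mixing_rack between 0.011 and 0.051 m and z of bottle_yellow in the frame of mixing_rack below 0.02 m) or (x of bottle_green in the frame of mixing_rack between -0.02 and 0.02 m and y of bottle_green in the frame of mixing_rack between 0.011 and 0.051 m and z of bottle_green in the frame of mixing_rack below 0.02 m) or (x of bottle_blue in the frame of mixing_rack between -0.02 and 0.02 m and y of bottle_blue in the frame of mixing_rack between 0.011 and 0.051 m and z of bottle_blue in the frame of mixing_rack below 0.02 m))) or (((x of bottle_red in the frame of spray_rack between -0.012 and 0.012 m and y of bottle_red in the frame of spray_rack between -0.043 and -0.019 m and z of bottle_red in the frame of spray_rack below 0.035 m) or (x of bottle_yellow in the frame of spray_rack between -0.012 and 0.012 m and y of bottle_yellow in the frame of spray_rack between -0.043 and -0.019 m and z of bottle_yellow in the frame of spray_rack below 0.035 m) or (x of bottle_green in the frame of spray_rack between -0.012 and 0.012 m and y of bottle_green in the frame of spray_rack between -0.043 and -0.019 m and z of bottle_green in the frame of spray_rack below 0.035 m) or (x of bottle_blue in the frame of spray_rack between -0.012 and 0.012 m and y of bottle_blue in the frame of spray_rack between -0.043 and -0.019 m and z of bottle_blue in the frame of spray_rack below 0.035 m)) and ((x of bottle_red in the frame of mixing_rack between -0.02 and 0.02 m and y of bottle_red in the frame of mixing_rack between -0.051 and -0.011 m and z of bottle_red in the frame of mixing_rack below 0.02 m) or (x of bottle_yellow in the frame of mixing_rack between -0.02 and 0.02 m and y of bottle_yellow in the frame of mixing_rack between -0.051 and -0.011 m and z of bottle_yellow in the frame of mixing_rack below 0.02 m) or (x of bottle_green in the frame of mixing_rack between -0.02 and 0.02 m and y of bottle_green in the frame of mixing_rack between -0.051 and -0.011 m and z of bottle_green in the frame of mixing_rack below 0.02 m) or (x of bottle_blue in the frame of mixing_rack between -0.02 and 0.02 m and y of bottle_blue in the frame of mixing_rack between -0.051 and -0.011 m and z of bottle_blue in the frame of mixing_rack below 0.02 m))) or (((x of bottle_red in the frame of spray_rack between -0.012 and 0.012 m and y of bottle_red in the frame of spray_rack between -0.105 and -0.081 m and z of bottle_red in the frame of spray_rack below 0.035 m) or (x of bottle_yellow in the frame of spray_rack between -0.012 and 0.012 m and y of bottle_yellow in the frame of spray_rack between -0.105 and -0.081 m and z of bottle_yellow in the frame of spray_rack below 0.035 m) or (x of bottle_green in the frame of spray_rack between -0.012 and 0.012 m and y of bottle_green in the frame of spray_rack between -0.105 and -0.081 m and z of bottle_green in the frame of spray_rack below 0.035 m) or (x of bottle_blue in the frame of spray_rack between -0.012 and 0.012 m and y of bottle_blue in the frame of spray_rack between -0.105 and -0.081 m and z of bottle_blue in the frame of spray_rack below 0.035 m)) and ((x of bottle_red in the frame of mixing_rack between -0.02 and 0.02 m and y of bottle_red in the frame of mixing_rack between -0.113 and -0.073 m and z of bottle_red in the frame of mixing_rack below 0.02 m) or (x of bottle_yellow in the frame of mixing_rack between -0.02 and 0.02 m and y of bottle_yellow in the frame of mixing_rack between -0.113 and -0.073 m and z of bottle_yellow in the frame of mixing_rack below 0.02 m) or (x of bottle_green in the frame of mixing_rack between -0.02 and 0.02 m and y of bottle_green in the frame of mixing_rack between -0.113 and -0.073 m and z of bottle_green in the frame of mixing_rack below 0.02 m) or (x of bottle_blue in the frame of mixing_rack between -0.02 and 0.02 m and y of bottle_blue in the frame of mixing_rack between -0.113 and -0.073 m and z of bottle_blue in the frame of mixing_rack below 0.02 m)))).
It fails at once if two bottles are out of the racks at once (they are carried over one at a time) (((not (x of bottle_yellow in the frame of mixing_rack between -0.03 and 0.03 m and y of bottle_yellow in the frame of mixing_rack between -0.125 and 0.125 m and z of bottle_yellow in the frame of mixing_rack below 0.035 m) and not (x of bottle_yellow in the frame of spray_rack between -0.03 and 0.03 m and y of bottle_yellow in the frame of spray_rack between -0.125 and 0.125 m and z of bottle_yellow in the frame of spray_rack below 0.035 m)) and (not (x of bottle_red in the frame of mixing_rack between -0.03 and 0.03 m and y of bottle_red in the frame of mixing_rack between -0.125 and 0.125 m and z of bottle_red in the frame of mixing_rack below 0.035 m) and not (x of bottle_red in the frame of spray_rack between -0.03 and 0.03 m and y of bottle_red in the frame of spray_rack between -0.125 and 0.125 m and z of bottle_red in the frame of spray_rack below 0.035 m))) or ((not (x of bottle_green in the frame of mixing_rack between -0.03 and 0.03 m and y of bottle_green in the frame of mixing_rack between -0.125 and 0.125 m and z of bottle_green in the frame of mixing_rack below 0.035 m) and not (x of bottle_green in the frame of spray_rack between -0.03 and 0.03 m and y of bottle_green in the frame of spray_rack between -0.125 and 0.125 m and z of bottle_green in the frame of spray_rack below 0.035 m)) and (not (x of bottle_red in the frame of mixing_rack between -0.03 and 0.03 m and y of bottle_red in the frame of mixing_rack between -0.125 and 0.125 m and z of bottle_red in the frame of mixing_rack below 0.035 m) and not (x of bottle_red in the frame of spray_rack between -0.03 and 0.03 m and y of bottle_red in the frame of spray_rack between -0.125 and 0.125 m and z of bottle_red in the frame of spray_rack below 0.035 m))) or ((not (x of bottle_green in the frame of mixing_rack between -0.03 and 0.03 m and y of bottle_green in the frame of mixing_rack between -0.125 and 0.125 m and z of bottle_green in the frame of mixing_rack below 0.035 m) and not (x of bottle_green in the frame of spray_rack between -0.03 and 0.03 m and y of bottle_green in the frame of spray_rack between -0.125 and 0.125 m and z of bottle_green in the frame of spray_rack below 0.035 m)) and (not (x of bottle_yellow in the frame of mixing_rack between -0.03 and 0.03 m and y of bottle_yellow in the frame of mixing_rack between -0.125 and 0.125 m and z of bottle_yellow in the frame of mixing_rack below 0.035 m) and not (x of bottle_yellow in the frame of spray_rack between -0.03 and 0.03 m and y of bottle_yellow in the frame of spray_rack between -0.125 and 0.125 m and z of bottle_yellow in the frame of spray_rack below 0.035 m))) or ((not (x of bottle_blue in the frame of mixing_rack between -0.03 and 0.03 m and y of bottle_blue in the frame of mixing_rack between -0.125 and 0.125 m and z of bottle_blue in the frame of mixing_rack below 0.035 m) and not (x of bottle_blue in the frame of spray_rack between -0.03 and 0.03 m and y of bottle_blue in the frame of spray_rack between -0.125 and 0.125 m and z of bottle_blue in the frame of spray_rack below 0.035 m)) and (not (x of bottle_red in the frame of mixing_rack between -0.03 and 0.03 m and y of bottle_red in the frame of mixing_rack between -0.125 and 0.125 m and z of bottle_red in the frame of mixing_rack below 0.035 m) and not (x of bottle_red in the frame of spray_rack between -0.03 and 0.03 m and y of bottle_red in the frame of spray_rack between -0.125 and 0.125 m and z of bottle_red in the frame of spray_rack below 0.035 m))) or ((not (x of bottle_blue in the frame of mixing_rack between -0.03 and 0.03 m and y of bottle_blue in the frame of mixing_rack between -0.125 and 0.125 m and z of bottle_blue in the frame of mixing_rack below 0.035 m) and not (x of bottle_blue in the frame of spray_rack between -0.03 and 0.03 m and y of bottle_blue in the frame of spray_rack between -0.125 and 0.125 m and z of bottle_blue in the frame of spray_rack below 0.035 m)) and (not (x of bottle_yellow in the frame of mixing_rack between -0.03 and 0.03 m and y of bottle_yellow in the frame of mixing_rack between -0.125 and 0.125 m and z of bottle_yellow in the frame of mixing_rack below 0.035 m) and not (x of bottle_yellow in the frame of spray_rack between -0.03 and 0.03 m and y of bottle_yellow in the frame of spray_rack between -0.125 and 0.125 m and z of bottle_yellow in the frame of spray_rack below 0.035 m))) or ((not (x of bottle_blue in the frame of mixing_rack between -0.03 and 0.03 m and y of bottle_blue in the frame of mixing_rack between -0.125 and 0.125 m and z of bottle_blue in the frame of mixing_rack below 0.035 m) and not (x of bottle_blue in the frame of spray_rack between -0.03 and 0.03 m and y of bottle_blue in the frame of spray_rack between -0.125 and 0.125 m and z of bottle_blue in the frame of spray_rack below 0.035 m)) and (not (x of bottle_green in the frame of mixing_rack between -0.03 and 0.03 m and y of bottle_green in the frame of mixing_rack between -0.125 and 0.125 m and z of bottle_green in the frame of mixing_rack below 0.035 m) and not (x of bottle_green in the frame of spray_rack between -0.03 and 0.03 m and y of bottle_green in the frame of spray_rack between -0.125 and 0.125 m and z of bottle_green in the frame of spray_rack below 0.035 m)))).
It fails at once if a bottle is tipped by more than about 30 degrees (angle between any of bottle_red, bottle_yellow, bottle_green, bottle_blue's own z axis and vertical above 0.55 rad).
It fails at once if a bottle is let fall, its underside more than 50 mm above the table ((height (world z) of bottle_red above 0.05 m and contact force between bottle_red and anything else below 0.01 N) or (height (world z) of bottle_yellow above 0.05 m and contact force between bottle_yellow and anything else below 0.01 N) or (height (world z) of bottle_green above 0.05 m and contact force between bottle_green and anything else below 0.01 N) or (height (world z) of bottle_blue above 0.05 m and contact force between bottle_blue and anything else below 0.01 N)).
It fails at once if the blue-lidded jar, the bear ornament or the milk bottle is pushed away (30 mm) or knocked over (distance of any of jar_teal, ornament, milk_bottle from where it was at the start of the episode above 0.03 m or angle between any of jar_teal, ornament, milk_bottle's own z axis and vertical above 0.3 rad).
It also fails if it takes over 99 s, if anything falls off the work surface, if the arm or the gripper's body presses on something with over 40 N, if the wrist force passes 120 N, or if a joint passes its speed limit or range.

### The arm

A 7-joint arm with a two-finger parallel gripper is mounted at the origin on a cart in front of the work surface, level with it; the furniture and walls round the work are solid. World frame = base frame: x ahead of the robot, y to its left, z up, the work surface at z = 0. Lengths are in m, angles in rad, forces in N, time in s.
With the tool pointing down it reaches from about 0.425 to 0.875 m from the base axis. Payload 4.7 kg.
Tool frame: the origin (TCP) lies midway between the tips of the shut fingers; the grasp point (between the pads) lies 19 mm behind it; z points along the fingers, y is the line along which they close (so a half turn about z gives the same grasp; the last joint's range is limited). The gripper opens to 87 mm and grips with 3 to 60 N. Pads are 19 mm wide; open, the fingers measure 117 mm over their backs; the gripper's body (75 mm by 190 mm) begins 51 mm behind the grasp point.
Start: joints at [1.194, 0.321, -0.07, 1.45, 0.023, 1.371, -0.057], TCP at [0.248, -0.601, 0.223] pointing down, gripper open.
Joint ranges: [-2.86, 2.86], [-0.3, 2.09], [-1.38, 1.24], [0.06, 2.45], [-1.56, 4.7], [0.09, 2.05], [-2.69, 2.69]. Speed limits (rad/s): [2.57, 2.57, 3.14, 3.14, 3.14, 3.14, 3.14].

### API

Orientations are given as a rotation vector (axis times angle).
In Python, from bench import ctrl gives the robot as it stands. The module is installed in compiled form; this text tells all that it offers.
- The arm moves only by the shell command python3 -m handwheel 'ROWS' [FORCE]. ROWS is JSON, a list of rows, each a list of 7 numbers: the finger opening in m, from 0 to 0.087, then the shift along the tool's x, y, z in m, then the turn, a rotation vector about the tool's x, y, z in degrees. A call has 1 to 12 rows; each row shifts and turns the commanded pose from where the row before left it, along the tool's axes as they then stand; what a row does not reach is not made up. A row lasts 1/8 s, in which the tool goes at most 62.5 mm and 10.7 degrees, less where a joint would pass 70% of its speed; a pose out of reach is approached as far as the arm can. A call is refused whole if a number of a shift passes 0.0625 or a number of a turn 10.7, either way. A call with a gripper value outside its range is refused whole. The fingers move at their own pace and stop on an object; FORCE is the grip in N (left out, the last holds). Time passes only in rows, so rows that do not move let the fingers close. It gives the time, the measured TCP pose, the force, the opening and the grip force at its end, in the units of the state.
- ctrl.get_state(): the state, without advancing time (a new reading comes with each control period).
- ctrl.get_image(name): name is "scene" or "top" or "wrist"; returns (picture, depth): 480x640x3 uint8, blue, green, red; 480x640 float32, m along the optical axis (not along the pixel's ray), 0 where there is no reading.
- ctrl.camera_info(name): a dict with "intrinsics" (3x3 intrinsics, pixels), "R" (3x3) and "t" (3): a world point X has camera coordinates R X + t. Camera axes: x right, y down, z forward; pixel columns grow to the right and rows downward; lengths in m; the calibration is good to about 2 mm. A picture is of the moment at which its call begins: read the wrist's pose just before it. camera_info takes no time and is no camera call; for the wrist camera it gives the pose at the moment of the call.
- ctrl.close_job(): hands the job in; it is judged then, once.
The state is a dict: "time": time; "joint_positions": joint angles; "qd": joint speeds; "joint_torque": joint torques, N m; "position": TCP position; "tool_rot": TCP orientation; "ft_force": force on the tool from outside, world axes, zero at the start; "torque": the same for the moment, N m; "grip_width": opening from 0.0 (shut) to 1.0 (fully open); "grip_force": force on a finger pad.
Only numpy, scipy, OpenCV 4.12 (cv2) and the standard library are available. Lean on these libraries where they do the work, as an engineer would, in place of code of your own. Each camera call takes 0.05 s, during which the arm holds its last target. There are 200 camera calls.

## Working session

There is one attempt and no reset: what is moved stays moved. The work goes in short steps, Python scripts to look and compute and a shell command to move; the robot and the scene stay as the last step left them, time stands still between calls to the robot, and variables do not carry over. Pictures are saved under pics/ and viewed, at most 14 in all, crops included, and the job is handed in when it is done.

```bash
mkdir -p pics; python3 - <<'E'
from bench import ctrl
import cv2,numpy as np
s=ctrl.get_state(); print(s)
for n in("top","scene"):
    p,d=ctrl.get_image(n); cv2.imwrite(f"pics/{n}0.png",p); np.savez(f"{n}0.npz",p=p,d=d)
    c=ctrl.camera_info(n); print(n,c)
E
```

```text
{'time': 0.0, 'joint_positions': array([ 1.19412745,  0.32183225, -0.07009762,  1.4516977 ,  0.02256682,
        1.37077606, -0.05692459]), 'qd': array([ 0.00097742, -0.00028062,  0.00115878, -0.00051168,  0.0009723 ,
        0.00156483, -0.00020994]), 'joint_torque': array([ 3.74180272e-04, -4.91288638e+01, -4.03594449e-01, -3.12524521e+01,
       -6.39846898e-02,  4.37054154e-02,  1.48402469e-04]), 'position': array([ 0.24734399, -0.60049528,  0.22144419]), 'tool_rot': array([-3.07997291e+00, -6.09574537e-01,  6.82208568e-04]), 'ft_force': array([ 0.40677934, -0.16862165, -0.6443814 ]), 'torque': array([ 0.03491314, -0.01216776,  0.02077645]), 'grip_force': 0.0, 'grip_width': 0.9959339453143412}
top {'intrinsics': array([[542.05422256,   0.        , 328.58437396],
       [  0.        , 542.05422256, 242.60829213],
       [  0.        ,   0.        ,   1.        ]]), 'R': array([[-0.01734987, -0.99981108,  0.00876252],
       [-0.98154315,  0.01536221, -0.19062278],
       [ 0.19045216, -0.01190807, -0.98162425]]), 't': array([0.00393225, 0.50896423, 1.12398069])}
scene {'intrinsics': array([[576.83243524,   0.        , 330.78962446],
       [  0.        , 576.83243524, 239.622199  ],
       [  0.        ,   0.        ,   1.        ]]), 'R': array([[-0.53313682, -0.84599367,  0.00773559],
       [-0.65571691,  0.40741405, -0.63564859],
       [ 0.5346031 , -0.34396002, -0.77193979]]), 't': array([0.25608348, 0.35507065, 1.28255045])}
```

View pics/top0.png

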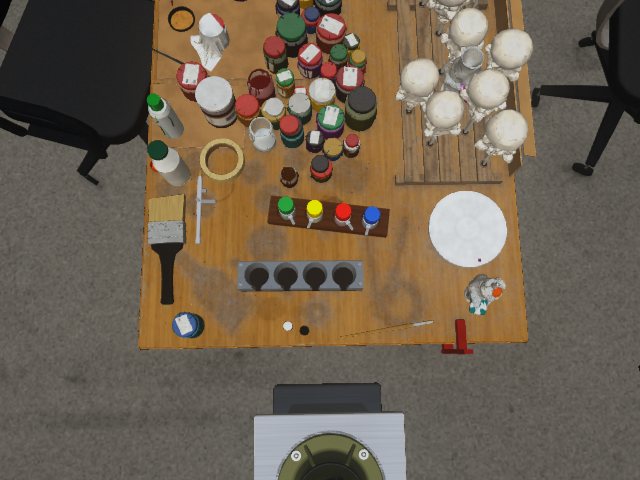

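View pics/scene0.png

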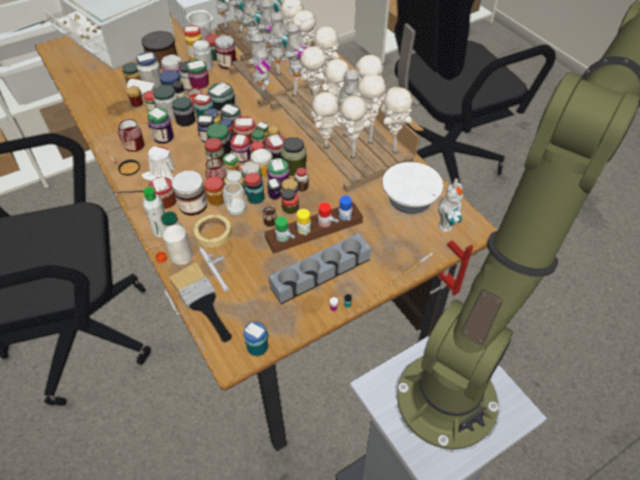

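The top view shows the mixing rack at about (330,216), with green, yellow, red and blue from left to right. The grey spray rack is nearer the robot, at about (300,276). The jar is at (186,325), the bear at (484,293), and the milk bottle at (168,163).

```bash
cat > h.py <<'E'
import cv2,numpy as np
from bench import ctrl
from scipy.spatial.transform import Rotation as Ro
def ray(c,uv,z):
    uv=np.atleast_2d(uv).astype(float);K,R,t=c["intrinsics"],c["R"],c["t"]
    d=np.c_[uv,np.ones(len(uv))]@np.linalg.inv(K).T@R; o=-R.T@t
    return o+d*((z-o[2])/d[:,2])[:,None]
def cloud(c,d):
    v,u=np.indices(d.shape);K=c["intrinsics"]
    P=np.stack([(u-K[0,2])/K[0,0]*d,(v-K[1,2])/K[1,1]*d,d],-1)-c["t"]
    return P@c["R"]
def rect(pts): # centre and yaw of long axis relative to y
    (c,(w,h),a)=cv2.minAreaRect((pts*1000).astype(np.float32))
    b=cv2.boxPoints((c,(w,h),a)); e=b[1]-b[0] if np.linalg.norm(b[1]-b[0])>np.linalg.norm(b[2]-b[1]) else b[2]-b[1]
    if e[1]<0:e=-e
    return np.array(c)/1000,(w,h),np.arctan2(-e[0],e[1])
def blob(m,amin=20):
    n,l,s,c=cv2.connectedComponentsWithStats(m.astype(np.uint8))
    i=1+np.argmax(s[1:,4]); return l==i,c[i],s[i]
H={"green":(45,85),"yellow":(22,35),"red":(0,8),"blue":(105,130)}
def cmask(p,k):
    h=cv2.cvtColor(p,cv2.COLOR_BGR2HSV);a,b=H[k]
    m=(h[...,0]>=a)&(h[...,0]<=b)
    if k=="red":m|=h[...,0]>172
    return m&(h[...,1]>130)&(h[...,2]>50)
E
python3 - <<'E'
from h import *
z=np.load("top0.npz");p,d=z["p"],z["d"];c=ctrl.camera_info("top");W=cloud(c,d)
print("table z",np.median(W[290:310,300:400,2]))
s=np.zeros(d.shape,bool);s[250:300,225:375]=1
m=s&(abs(W[...,2]-.054)<.008); b,_,_=blob(m); print("spray",rect(W[b][:,:2]),np.median(W[b][:,2]),b.sum())
s[:]=0;s[190:245,262:395]=1
m=s&(abs(W[...,2]-.028)<.007); print("mix",rect(W[m][:,:2]),m.sum())
for k in H:
    m=s&cmask(p,k)&(abs(W[...,2]-.084)<.006)
    b,ct,st=blob(m); print(k,ct,st[4],ray(c,ct,.084),W[b].mean(0))
a=cv2.resize(p[185:305,225:405],None,fx=4.4,fy=4.4,interpolation=cv2.INTER_CUBIC);cv2.imwrite("pics/crop1.png",a)
E
```

```text
table z -0.0006830207547702414
spray (array([0.44145926, 0.0584284 ]), (267.1318359375, 60.99319839477539), np.float32(-0.011038251)) 0.05284450291252082 1686
mix (array([ 0.57630798, -0.00476056]), (268.4817810058594, 61.75917053222656), np.float32(-0.13657847)) 1763
green [285.28191489 203.81382979] 188 [[0.58760363 0.08655057 0.084     ]] [0.5879285  0.08663155 0.08283454]
yellow [314.17297297 206.97297297] 185 [[0.57975005 0.02523268 0.084     ]] [0.58016706 0.02525254 0.08245985]
red [342.71649485 210.41752577] 194 [[ 0.57129369 -0.03525186  0.084     ]] [ 0.57163765 -0.03530251  0.08270263]
blue [371.78804348 213.92391304] 184 [[ 0.56269845 -0.09675939  0.084     ]] [ 0.56298547 -0.09686567  0.08287988]
```

View pics/crop1.png

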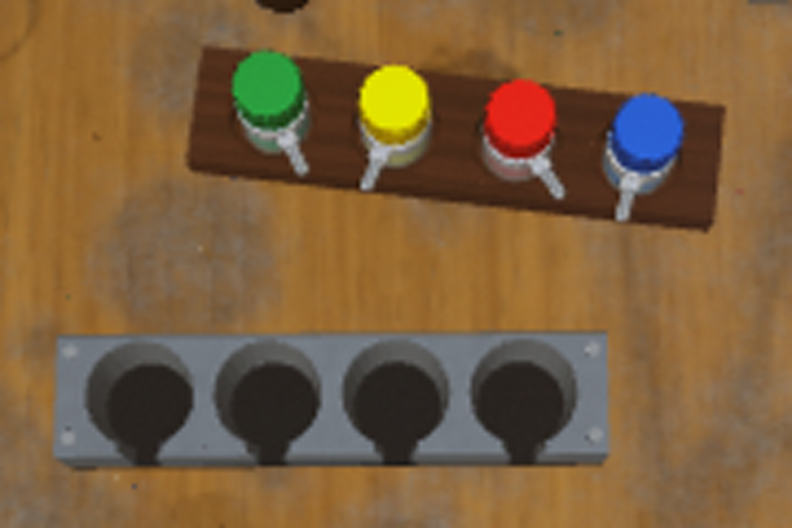

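```bash
cat >> h.py <<'E'
def pose():
    s=ctrl.get_state();R=Ro.from_rotvec(s["tool_rot"]).as_matrix()
    return np.array(s["position"]),R,s
def plan(x,y,z,alpha):
    "turn about tool z first (deg), then shift in the turned tool axes (mm); alpha = world angle of tool y"
    p,R,s=pose(); a=np.arctan2(R[1,1],R[0,1]); da=(alpha-a+np.pi/2)%np.pi-np.pi/2
    Rd=np.array([[-np.sin(alpha),np.cos(alpha),0],[np.cos(alpha),np.sin(alpha),0],[0,0,-1]]).T
    Rd=np.c_[[np.sin(alpha),-np.cos(alpha),0],[np.cos(alpha),np.sin(alpha),0],[0,0,-1]]
    if Rd[:,1]@(Ro.from_euler('z',da).as_matrix()@R)[:,1]<0: Rd[:,:2]*=-1
    print("t",round(s["time"],2),"at",p.round(4),"a",round(np.degrees(a),1),"turn z",round(-np.degrees(da),1),
      "residual rv",np.degrees(Ro.from_matrix(R.T@Rd).as_rotvec()).round(2),"shift mm",((np.array([x,y,z])-p)@Rd*1000).round(1),"now-frame",((np.array([x,y,z])-p)@R*1000).round(1),"grip",s["grip_width"]*.087,s["grip_force"],"F",np.round(s["ft_force"],1))
E
python3 - <<'E'
from h import *
c=ctrl.camera_info("top")
tips={"green":(303,171),"yellow":(368,186),"red":(558,192),"blue":(623,215)}
cap={"green":(.5877,.0866),"yellow":(.5799,.0252),"red":(.5714,-.0353),"blue":(.5628,-.0968)}
for k,t in tips.items():
    w=ray(c,np.array(t)/4.4+[225,185],.045)[0]; v=np.array(cap[k])-w[:2]
    print(k,w.round(3),"len",np.linalg.norm(v).round(4),"yaw",np.arctan2(v[1],v[0]).round(3))
for n,u in dict(bear=(484,293),jar=(186,325)).items(): print(n,ray(c,u,.08))
for y in(.093,.031,-.031,-.093): print("pocket",.4415+np.sin(.011)*y,.0584+y)
plan(.47,.03,.30,0)
E
```

```text
green [0.553 0.071 0.045] len 0.0386 yaw 0.428
yellow [0.544 0.038 0.045] len 0.0378 yaw -0.357
red [ 0.54  -0.056  0.045] len 0.0375 yaw 0.578
blue [ 0.528 -0.088  0.045] len 0.0361 yaw -0.255
bear [[ 0.39147553 -0.32445211  0.08      ]]
jar [[0.33625541 0.28979185 0.08      ]]
pocket 0.4425229793696248 0.1514
pocket 0.4418409931232083 0.08940000000000001
pocket 0.4411590068767917 0.0274
pocket 0.4404770206303752 -0.0346Traceback (most recent call last):
  File "<stdin>", line 10, in <module>
  File "h.py", line 36, in plan
    "residual rv",np.degrees(Ro.from_matrix(R.T@Rd).as_rotvec()).round(2),"shift mm",((np.array([x,y,z])-p)@Rd*1000).round(1),"now-frame",((np.array([x,y,z])-p)@R*1000).round(1),"grip",s["grip_width"]*.087,s["grip_force"],"F",np.round(s["ft_force"],1))
                             ~~~~~~~~~~~~~~^^^^^^^^
  File "scipy/spatial/transform/_rotation.pyx", line 1143, in scipy.spatial.transform._rotation.Rotation.from_matrix
ValueError: Non-positive determinant (left-handed or null coordinate frame) in rotation matrix 0: [[-3.80949746e-01  9.24595736e-01  1.23395734e-04]
 [ 9.24594437e-01  3.80948979e-01  1.73274962e-03]
 [-1.55508543e-03 -7.74181535e-04  9.99998491e-01]].
```

```bash
sed -i '/Rd=np.array/d; s/Rd=np.c_\[\[np.sin(alpha),-np.cos(alpha),0\]/Rd=np.c_[[-np.sin(alpha),np.cos(alpha),0]/' h.py
python3 - <<'E'
from h import *
plan(.46,.03,.30,0)
E
```

```text
t 0.1 at [ 0.2474 -0.6006  0.2216] a -67.6 turn z -67.6 residual rv [-9.000e-02 -5.000e-02 -6.761e+01] shift mm [630.6 212.6 -78.4] now-frame [ 436.8 -502.1  -77.6] grip 0.08675469281764857 0.0 F [-0.7  0.8 -0.3]
```

```bash
python3 -m handwheel '[[0.06,0,0,-0.012,0,0,-9.6],[0.06,0,0,-0.012,0,0,-9.6],[0.06,0,0,-0.012,0,0,-9.6],[0.06,0,0,-0.012,0,0,-9.6],[0.06,0,0,-0.012,0,0,-9.6],[0.06,0,0,-0.012,0,0,-9.6],[0.06,0,0,-0.012,0,0,-10]]'
python3 -m handwheel '[[0.06,0.055,0.018,0,0,0,0],[0.06,0.055,0.018,0,0,0,0],[0.06,0.055,0.018,0,0,0,0],[0.06,0.055,0.018,0,0,0,0],[0.06,0.055,0.018,0,0,0,0],[0.06,0.055,0.018,0,0,0,0],[0.06,0.055,0.018,0,0,0,0],[0.06,0.055,0.018,0,0,0,0],[0.06,0.055,0.018,0,0,0,0],[0.06,0.055,0.018,0,0,0,0],[0.06,0.055,0.018,0,0,0,0],[0.06,0,0,0,0,0,0]]'
python3 - <<'E'
from h import *
plan(.46,.03,.30,0); c=ctrl.camera_info("wrist");p,d=ctrl.get_image("wrist");cv2.imwrite("pics/w1.png",p);np.savez("w1.npz",p=p,d=d,**c)
E
```

```text
time: 0.98
position: [0.2475, -0.6008, 0.3063]
tool_rot: [-2.214, -2.227, -0.001]
ft_force: [-0.5, 0.2, -0.3]
grip_width: 0.684
grip_force: 0.0
time: 2.48
position: [0.4461, 0.0093, 0.3066]
tool_rot: [-2.211, -2.232, -0.001]
ft_force: [-0.1, -1.4, -0.4]
grip_width: 0.692
grip_force: 0.0
t 2.48 at [0.4461 0.0093 0.3066] a 0.5 turn z 0.5 residual rv [ 0.02 -0.03  0.55] shift mm [20.7 13.9  6.6] now-frame [20.6 14.1  6.6] grip 0.0601789341406306 0.0 F [-0.1 -1.4 -0.4]
```

View pics/w1.png

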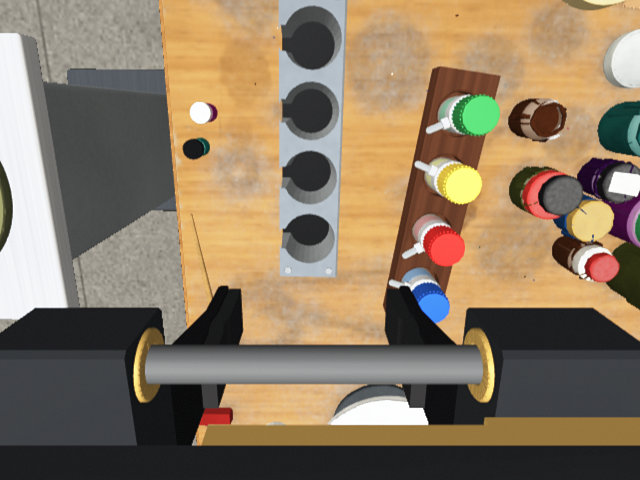

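The wrist view shows all the bottles and the pockets. The stem tips are near green (430,129), yellow (418,164), red (405,255) and blue (393,285). The spray rack's right end is at about (308,275).

```bash
python3 - <<'E'
from h import *
z=np.load("w1.npz");p,d=z["p"],z["d"];c={k:z[k] for k in("intrinsics","R","t")};W=cloud(c,d)
s=np.zeros(d.shape,bool);s[0:300,270:520]=1
tips={"green":(430,129),"yellow":(418,164),"red":(405,255),"blue":(393,285)}
for k in H:
    m=s&cmask(p,k)&(abs(W[...,2]-.084)<.004); b,ct,st=blob(m)
    (x,y),r=cv2.minEnclosingCircle(np.argwhere(b)[:,::-1].astype(np.float32))
    q=ray(c,(x,y),.084)[0];t=ray(c,tips[k],.045)[0];v=(q-t)[:2]
    print(k,st[4],q.round(4),W[b].mean(0).round(4),"len",np.hypot(*v).round(4),"yaw",np.arctan2(v[1],v[0]).round(3))
m=s&(abs(W[...,2]-.054)<.006)&(W[...,0]<.5); b,_,_=blob(m);P=W[b]
print("spray",rect(P[:,:2]),np.median(P[:,2]),P[:,1].min(),P[:,0].min(),P[:,0].max())
# pockets: circles of non-top inside rack
m=s&(W[...,0]>.40)&(W[...,0]<.48)&(W[...,2]<.03)&(W[...,2]>0.0)
g=(W[...,0]>.42)
n,l,st,ct=cv2.connectedComponentsWithStats((m&(W[...,0]>.41)).astype(np.uint8))
for i in range(1,n):
    if st[i,4]>500: print(i,st[i],W[l==i].mean(0).round(4),rect(W[l==i][:,:2])[:2])
E
```

```text
green 1227 [0.589  0.0864 0.084 ] [0.5886 0.0866 0.0846] len 0.0342 yaw 0.419
yellow 155 [0.5799 0.0268 0.084 ] [0.5735 0.0306 0.0828] len 0.0333 yaw -0.373
red 965 [ 0.5726 -0.0352  0.084 ] [ 0.5727 -0.0351  0.0844] len 0.0362 yaw 0.611
blue 193 [ 0.5644 -0.0876  0.084 ] [ 0.5641 -0.0848  0.0837] len 0.0319 yaw 0.08
spray (array([0.44243359, 0.05204146]), (258.4677429199219, 60.19163513183594), np.float32(-0.011038222)) 0.05472343791080163 -0.07740688889009335 0.4116448756992728 0.4735262553601255
2 [ 279   14   59   55 2316] [0.4413 0.1534 0.0111] (array([0.43867206, 0.15118958]), (56.531890869140625, 46.15732192993164))
3 [ 280   85   56   51 2056] [0.4406 0.0887 0.011 ] (array([0.43832321, 0.08850994]), (47.40925216674805, 56.44359588623047))
4 [ 282  126   65  174 1622] [ 0.4558 -0.0798  0.001 ] (array([ 0.44510123, -0.02779015]), (201.39405822753906, 69.9006576538086))
5 [ 281  150   52   47 1784] [0.4403 0.024  0.011 ] (array([0.4378486 , 0.02560225]), (46.085479736328125, 54.95976257324219))
7 [ 282  214   50   39 1439] [ 0.4401 -0.042   0.012 ] (array([ 0.43924487, -0.03867332]), (40.49193572998047, 48.698055267333984))
```

```bash
python3 - <<'E'
from h import *
z=np.load("w1.npz");c={k:z[k] for k in("intrinsics","R","t")};W=cloud(c,z["d"])
for y in np.arange(-.1,.2,.04):
    for x0 in (.62,.66,.70):
        m=(abs(W[...,1]-y)<.02)&(W[...,0]>x0)&(W[...,0]<x0+.04)
        print(round(y,2),x0,W[m][:,2].max().round(3) if m.any() else None,end="; ")
plan(.588,.0865,.16,.42)
E
```

```text
-0.1 0.62 0.003; -0.1 0.66 0.003; -0.1 0.7 0.003; -0.06 0.62 0.004; -0.06 0.66 0.003; -0.06 0.7 0.071; -0.02 0.62 0.004; -0.02 0.66 0.063; -0.02 0.7 0.06; 0.02 0.62 0.042; 0.02 0.66 0.064; 0.02 0.7 0.063; 0.06 0.62 0.049; 0.06 0.66 0.055; 0.06 0.7 0.035; 0.1 0.62 0.054; 0.1 0.66 0.055; 0.1 0.7 0.004; 0.14 0.62 0.031; 0.14 0.66 0.004; 0.14 0.7 0.055; 0.18 0.62 0.004; 0.18 0.66 0.025; 0.18 0.7 0.027; t 2.52 at [0.4456 0.006  0.3064] a 0.3 turn z -23.8 residual rv [-2.000e-02  3.000e-02 -2.379e+01] shift mm [ 15.5 162.8 146.4] now-frame [ 79.9 142.8 146.3] grip 0.06010326726556046 0.0 F [ 0.6 -1.1  0.4]
```

```bash
python3 -m handwheel '[[0.056,0,0,0,0,0,-8],[0.056,0,0,0,0,0,-8],[0.056,0,0,0,0,0,-8],[0.056,0.005,0.054,0.049,0,0,0],[0.056,0.005,0.054,0.049,0,0,0],[0.056,0.005,0.054,0.048,0,0,0],[0.056,0,0,0,0,0,0],[0.056,0,0,0,0,0,0]]'
python3 - <<'E'
from h import *
plan(.588,.0865,.16,.42); c=ctrl.camera_info("wrist");p,d=ctrl.get_image("wrist");W=cloud(c,d)
m=cmask(p,"green")&(abs(W[...,2]-.084)<.004)&(abs(W[...,0]-.588)<.03)&(abs(W[...,1]-.0865)<.03);b,ct,st=blob(m);(u,v),r=cv2.minEnclosingCircle(np.argwhere(b)[:,::-1].astype(np.float32));print((u,v,r),ray(c,(u,v),.084),W[b].mean(0),st)
cv2.imwrite("pics/w2.png",p)
plan(.588,.0865,.06,.42)
E
```

```text
time: 3.52
position: [0.5671, 0.0709, 0.181]
tool_rot: [-1.712, -2.633, 0.002]
ft_force: [-0.5, 0.2, 0.3]
grip_width: 0.642
grip_force: 0.0
t 3.52 at [0.5671 0.0709 0.181 ] a 23.9 turn z -0.1 residual rv [-0.09 -0.02 -0.14] shift mm [ 5.7 25.4 21. ] now-frame [ 5.7 25.5 20.9] grip 0.05588959043288311 0.0 F [-0.5  0.2  0.3]
(356.12005615234375, 231.90570068359375, 26.779470443725586) [[0.58918864 0.08736179 0.084     ]] [0.58925583 0.08721895 0.08461167] [ 330  206   53   53 2125]
t 3.58 at [0.5675 0.0708 0.1825] a 23.9 turn z -0.2 residual rv [ 0.04  0.13 -0.17] shift mm [  5.9  25.1 122.5] now-frame [  6.3  25.  122.5] grip 0.0557881110015952 0.0 F [0.2 0.6 0.4]
```

View pics/w2.png

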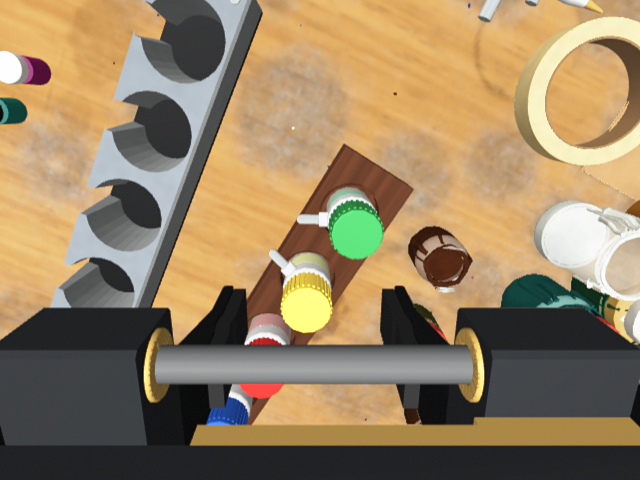

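The picture shows the green cap at (356,232) with its stem level in the image, so the tool is lined up with it. The last move fell short because of the row speed limit, so I'll use smaller rows.

```bash
python3 -m handwheel '[[0.056,0.003,0.013,0.005,0,0,0],[0.056,0.003,0.013,0.02,0,0,0],[0.056,0,0,0.025,0,0,0],[0.056,0,0,0.025,0,0,0],[0.056,0,0,0.024,0,0,0],[0.056,0,0,0.024,0,0,0],[0.056,0,0,0,0,0,0]]'
python3 - <<'E'
from h import *
plan(.589,.0872,.06,.42)
E
```

```text
time: 4.45
position: [0.5883, 0.0873, 0.0584]
tool_rot: [1.711, 2.633, -0.003]
ft_force: [0.4, -0.7, 0.8]
grip_width: 0.646
grip_force: 0.0
t 4.45 at [0.5883 0.0873 0.0584] a 24.0 turn z -0.1 residual rv [-0.05  0.11 -0.1 ] shift mm [-0.4  0.6 -1.6] now-frame [-0.4  0.5 -1.6] grip 0.056196124551279446 0.0 F [ 0.4 -0.7  0.8]
```

```bash
python3 -m handwheel '[[0.03,0,0,0,0,0,0],[0.03,0,0,0,0,0,0],[0.03,0,0,0,0,0,0],[0.03,0,0,0,0,0,0],[0.03,0,0,-0.015,0,0,0],[0.03,0,0,-0.025,0,0,0],[0.03,0,0,-0.025,0,0,0],[0.03,0,0,-0.010,0,0,0],[0.03,0,0,0,0,0,0]]' 15
python3 - <<'E'
from h import *
plan(.4432,.1505,.135,-.011)
E
```

```text
time: 5.58
position: [0.589, 0.0883, 0.1339]
tool_rot: [1.711, 2.634, 0.001]
ft_force: [0.5, -0.7, -0.7]
grip_width: 0.381
grip_force: 15.0
t 5.58 at [0.589  0.0883 0.1339] a 24.0 turn z 24.6 residual rv [ 0.06  0.03 24.62] shift mm [  60.6 -146.5   -1.1] now-frame [ 116.1 -107.9   -1.3] grip 0.033118505067490166 14.999938760593068 F [ 0.5 -0.7 -0.7]
```

```bash
python3 -m handwheel '[[0.03,0,0,0,0,0,8.2],[0.03,0,0,0,0,0,8.2],[0.03,0,0,0,0,0,8.2],[0.03,0.012,-0.029,0,0,0,0],[0.03,0.012,-0.029,0,0,0,0],[0.03,0.012,-0.029,0,0,0,0],[0.03,0.012,-0.029,0,0,0,0],[0.03,0.012,-0.030,0,0,0,0],[0.03,0,0,0,0,0,0],[0.03,0,0,0,0,0,0]]'
python3 - <<'E'
from h import *
plan(.4425,.1505,.135,-.011); c=ctrl.camera_info("wrist");p,d=ctrl.get_image("wrist");cv2.imwrite("pics/w3.png",p);np.savez("w3.npz",p=p,d=d,**c)
W=cloud(c,d);m=(abs(W[...,2]-.054)<.005)&(W[...,0]<.5)&(W[...,0]>.38)&(abs(W[...,1]-.06)<.16); b,_,_=blob(m);P=W[b]
print("spray",rect(P[:,:2]),P[:,1].max(),P[:,1].min())
E
```

```text
time: 6.82
position: [0.4435, 0.1491, 0.1329]
tool_rot: [2.233, 2.209, -0.001]
ft_force: [0.4, 1.0, -0.6]
grip_width: 0.382
grip_force: 15.0
t 6.83 at [0.4435 0.1491 0.1329] a -0.6 turn z -0.0 residual rv [-0.01  0.04 -0.  ] shift mm [ 1.3 -1.  -2.1] now-frame [ 1.3 -1.  -2.1] grip 0.03319265381508274 14.999843329133 F [ 0.4  1.  -0.6]
spray (array([0.44352643, 0.1553418 ]), (72.04662322998047, 60.1428337097168), np.float32(-0.005933557)) 0.19140278846459055 0.1191758730187295
```

View pics/w3.png

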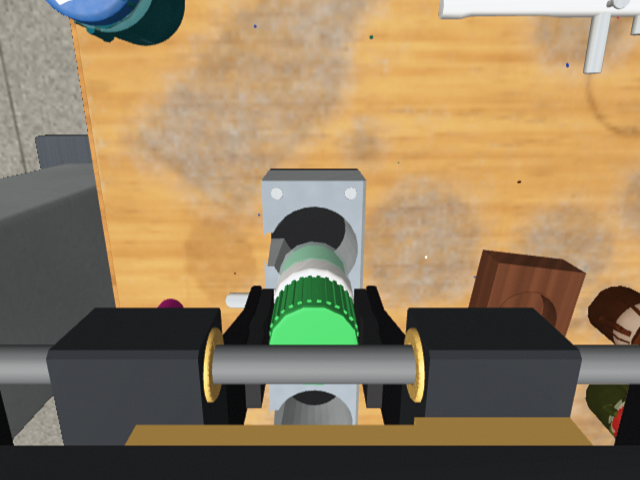

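The green bottle is held with its stem pointing straight to the front, at (237,299). The pocket is centred under it, and the rack's end confirms a centre of y≈0.0574.

```bash
python3 -m handwheel '[[0.03,0.0013,-0.0006,0.005,0,0,0],[0.03,0,0,0.02,0,0,0],[0.03,0,0,0.02,0,0,0],[0.03,0,0,0.015,0,0,0],[0.03,0,0,0.008,0,0,0],[0.03,0,0,0.004,0,0,0],[0.03,0,0,0,0,0,0],[0.03,0,0,0,0,0,0]]'
python3 - <<'E'
from h import *
plan(.4432,.1505,.0585,-.011)
E
```

```text
time: 7.88
position: [0.4432, 0.1512, 0.0618]
tool_rot: [2.233, 2.209, 0.001]
ft_force: [-0.9, 0.4, -0.3]
grip_width: 0.379
grip_force: 15.0
t 7.88 at [0.4432 0.1512 0.0618] a -0.6 turn z 0.0 residual rv [0.06 0.01 0.02] shift mm [-0.7  0.   3.3] now-frame [-0.7 -0.   3.3] grip 0.032946983964417344 14.999914557192824 F [-0.9  0.4 -0.3]
```

```bash
python3 -m handwheel '[[0.03,0,0,0.0015,0,0,0],[0.03,0,0,0.0015,0,0,0],[0.03,0,0,0,0,0,0]]'
```

```text
time: 8.25
position: [0.4431, 0.1511, 0.059]
tool_rot: [2.233, 2.209, -0.0]
ft_force: [-2.6, -1.1, 5.6]
grip_width: 0.38
grip_force: 15.0
```

```bash
python3 -m handwheel '[[0.056,0,0,0,0,0,0],[0.056,0,0,0,0,0,0],[0.056,0,0,0,0,0,0],[0.056,0,0,-0.02,0,0,0],[0.056,0,0,-0.03,0,0,0],[0.056,0,0,-0.03,0,0,0],[0.056,0,0,-0.03,0,0,0],[0.056,0,0,0,0,0,0]]'
python3 - <<'E'
from h import *
c=ctrl.camera_info("top");p,d=ctrl.get_image("top");W=cloud(c,d)
m=cmask(p,"green")&(abs(W[...,2]-.084)<.01)&(abs(W[...,0]-.44)<.05)&(abs(W[...,1]-.15)<.04);print(m.sum(),W[m].mean(0) if m.any() else "")
c=ctrl.camera_info("wrist");p,d=ctrl.get_image("wrist");W=cloud(c,d)
m=cmask(p,"green")&(abs(W[...,2]-.086)<.008);b,ct,st=blob(m);print(W[b].mean(0),np.percentile(W[b][:,2],90))
plan(.580,.026,.155,-.365)
E
```

```text
time: 9.25
position: [0.4444, 0.1515, 0.1703]
tool_rot: [2.231, 2.207, 0.005]
ft_force: [0.2, 0.0, 0.1]
grip_width: 0.643
grip_force: 0.0
24 [0.44385993 0.13570759 0.08178803]
[0.44287695 0.15043351 0.08445306] 0.0856464516022425
t 9.35 at [0.4426 0.1508 0.1679] a -0.6 turn z 20.3 residual rv [-0.    0.04 20.3 ] shift mm [-67.6 173.   12.9] now-frame [-123.3  138.8   12.9] grip 0.05559406981325051 0.0 F [-0.3  0.4 -0.2]
```

```bash
python3 -m handwheel '[[0.056,0,0,0,0,0,10.1],[0.056,0,0,0,0,0,10.1],[0.056,-0.015,0.029,0,0,0,0],[0.056,-0.015,0.029,0,0,0,0],[0.056,-0.015,0.029,0,0,0,0],[0.056,-0.015,0.029,0,0,0,0],[0.056,-0.015,0.029,0,0,0,0],[0.056,-0.013,0.028,0,0,0,0],[0.056,0,0,0,0,0,0]]'
cat >> h.py <<'E'
def capw(k,guess,pic=None):
    c=ctrl.camera_info("wrist");p,d=ctrl.get_image("wrist");W=cloud(c,d)
    m=cmask(p,k)&(abs(W[...,2]-.0845)<.004)&(np.hypot(W[...,0]-guess[0],W[...,1]-guess[1])<.025)
    b,ct,st=blob(m);(u,v),r=cv2.minEnclosingCircle(np.argwhere(b)[:,::-1].astype(np.float32))
    print(k,(u,v,r),st[4],ray(c,(u,v),.084)[0].round(4),W[b].mean(0).round(4))
    if pic: cv2.imwrite(pic,p)
E
python3 - <<'E'
from h import *
capw("yellow",(.58,.026),"pics/w4.png"); plan(.580,.026,.059,-.365)
E
```

```text
time: 10.48
position: [0.5733, 0.005, 0.1659]
tool_rot: [-2.587, -1.778, 0.003]
ft_force: [-1.2, 0.8, -0.5]
grip_width: 0.644
grip_force: 0.0
yellow (317.5, 207.5, 28.257841110229492) 190 [0.584  0.0277 0.084 ] [0.5886 0.0352 0.0831]
t 10.53 at [0.5724 0.007  0.1662] a -20.9 turn z 0.0 residual rv [-0.22 -0.01  0.03] shift mm [ 20.5   0.3 107.2] now-frame [ 20.4   0.7 107.3] grip 0.05642274825731981 0.0 F [-0.3  0.2 -0.2]
```

View pics/w4.png

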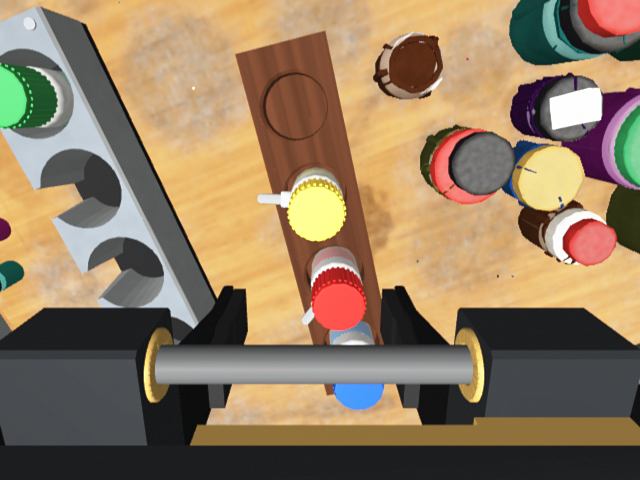

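Yellow's cap disc is at about (318,211) and its stem runs level at (258–290,199), so it is aligned. The green bottle is seated in its pocket at (25,97).

```bash
python3 -m handwheel '[[0.056,0.011,0.0012,0,0,0,0],[0.056,0.010,0.0013,0.012,0,0,0],[0.056,0,0,0.025,0,0,0],[0.056,0,0,0.025,0,0,0],[0.056,0,0,0.025,0,0,0],[0.056,0,0,0.02,0,0,0],[0.056,0,0,0,0,0,0]]'
python3 - <<'E'
from h import *
plan(.582,.026,.059,-.365)
E
```

```text
time: 11.4
position: [0.5815, 0.0269, 0.0595]
tool_rot: [-2.583, -1.784, 0.004]
ft_force: [0.9, 0.4, 0.3]
grip_width: 0.645
grip_force: 0.0
t 11.4 at [0.5815 0.0269 0.0595] a -20.7 turn z 0.2 residual rv [-0.19  0.05  0.18] shift mm [-0.6  0.8  0.5] now-frame [-0.6  0.8  0.5] grip 0.05613923093515089 0.0 F [0.9 0.4 0.3]
```

```bash
python3 -m handwheel '[[0.03,0,0,0,0,0,0],[0.03,0,0,0,0,0,0],[0.03,0,0,0,0,0,0],[0.03,0,0,0,0,0,0],[0.03,0,0,-0.015,0,0,0],[0.03,0,0,-0.025,0,0,0],[0.03,0,0,-0.025,0,0,0],[0.03,0,0,-0.010,0,0,0],[0.03,0,0,0,0,0,0],[0.03,0,0,0,0,0,0]]' 15
python3 - <<'E'
from h import *
plan(.4422,.0884,.134,-.011)
E
```

```text
time: 12.65
position: [0.5823, 0.0259, 0.1354]
tool_rot: [-2.586, -1.783, 0.002]
ft_force: [-0.8, 0.4, -0.7]
grip_width: 0.38
grip_force: 15.0
t 12.65 at [0.5823 0.0259 0.1354] a -20.8 turn z -20.2 residual rv [ -0.09   0.03 -20.19] shift mm [  60.9 -140.8    1.4] now-frame [   8.6 -153.2    1.6] grip 0.03304373610576201 14.994060988698479 F [-0.8  0.4 -0.7]
```

```bash
python3 -m handwheel '[[0.03,0,0,0,0,0,-10.1],[0.03,0,0,0,0,0,-10.1],[0.03,0.012,-0.028,0,0,0,0],[0.03,0.012,-0.028,0,0,0,0],[0.03,0.012,-0.028,0,0,0,0],[0.03,0.012,-0.028,0,0,0,0],[0.03,0.013,-0.029,0,0,0,0],[0.03,0,0,0,0,0,0],[0.03,0,0,0,0,0,0]]'
python3 - <<'E'
from h import *
plan(.4422,.0884,.059,-.011);p,d=ctrl.get_image("wrist");cv2.imwrite("pics/w5.png",p)
E
```

```text
time: 13.78
position: [0.4429, 0.0881, 0.1361]
tool_rot: [2.233, 2.209, -0.0]
ft_force: [0.2, 0.6, 0.0]
grip_width: 0.38
grip_force: 15.0
t 13.78 at [0.4429 0.0881 0.1361] a -0.6 turn z -0.0 residual rv [ 0.01  0.03 -0.  ] shift mm [ 0.3 -0.7 77.1] now-frame [ 0.4 -0.7 77.1] grip 0.03309854791178118 14.994179472538818 F [0.2 0.6 0. ]
```

View pics/w5.png

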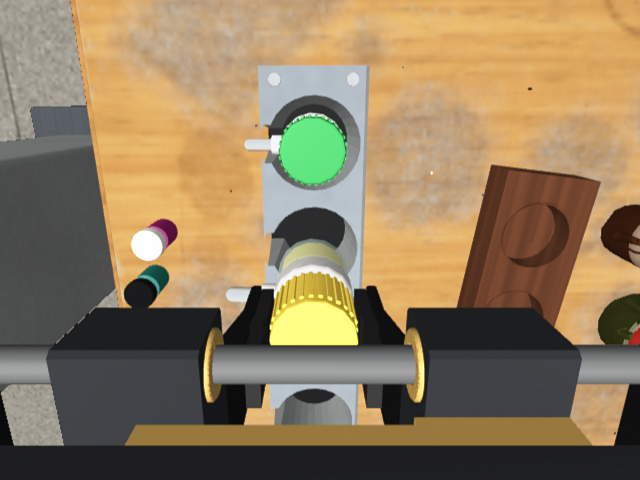

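Green is seated with its stem in the notch at (260,145). Yellow hangs over pocket 2 with its stem straight at (240,294).

```bash
python3 -m handwheel '[[0.03,0.0003,-0.0006,0.005,0,0,0],[0.03,0,0,0.02,0,0,0],[0.03,0,0,0.02,0,0,0],[0.03,0,0,0.017,0,0,0],[0.03,0,0,0.009,0,0,0],[0.03,0,0,0.004,0,0,0],[0.03,0,0,0,0,0,0],[0.03,0,0,0.001,0,0,0],[0.03,0,0,0,0,0,0]]'
```

```text
time: 14.95
position: [0.442, 0.0892, 0.0618]
tool_rot: [-2.233, -2.209, 0.003]
ft_force: [-5.7, -1.3, 13.6]
grip_width: 0.382
grip_force: 15.1
```

```bash
python3 -m handwheel '[[0.03,0,0,-0.001,0,0,0],[0.03,0,-0.0015,0,0,0,0],[0.03,0,0,0.001,0,0,0],[0.03,0,0,0,0,0,0]]'
```

```text
time: 15.45
position: [0.4418, 0.0891, 0.0617]
tool_rot: [2.232, 2.208, 0.001]
ft_force: [-2.2, -0.9, 11.6]
grip_width: 0.381
grip_force: 15.0
```

```bash
python3 -m handwheel '[[0.03,0,-0.0008,-0.0005,0,0,0],[0.056,0,0,0,0,0,0],[0.056,0,0,0,0,0,0],[0.056,0,0,0,0,0,0],[0.056,0,0,-0.02,0,0,0],[0.056,0,0,-0.03,0,0,0],[0.056,0,0,-0.03,0,0,0],[0.056,0,0,-0.03,0,0,0],[0.056,-0.03,0,0,0,0,0],[0.056,0,0,0,0,0,0]]'
python3 - <<'E'
from h import *
c=ctrl.camera_info("wrist");p,d=ctrl.get_image("wrist");W=cloud(c,d);cv2.imwrite("pics/w6.png",p)
for y in(.1504,.0884):
    m=(np.hypot(W[...,0]-.4427,W[...,1]-y)<.02)&(W[...,2]>.075);P=W[m];P=P[P[:,2]>np.percentile(P[:,2],60)-.003];print(P.mean(0).round(4),np.median(P[:,2]),rect(P[:,:2])[:2])
plan(.573,-.035,.155,.6)
E
```

```text
time: 16.7
position: [0.4394, 0.0568, 0.1708]
tool_rot: [2.237, 2.205, -0.002]
ft_force: [0.5, 0.1, -0.3]
grip_width: 0.645
grip_force: 0.0
[0.4421 0.1455 0.1603] 0.08533575872738215 (array([0.44274301, 0.14890692]), (32.36666488647461, 32.67743682861328))
[0.4426 0.0821 0.276 ] 0.2767635877397882 (array([0.44262158, 0.0817625 ]), (4.733082294464111, 38.707969665527344))
t 16.75 at [0.4392 0.0583 0.1706] a -0.7 turn z -35.1 residual rv [-3.000e-02  0.000e+00 -3.511e+01] shift mm [-152.5   57.7   15.6] now-frame [-91.6 135.   15.5] grip 0.05661437001520948 0.0 F [-0.5  0.6 -0.2]
```

View pics/w6.png

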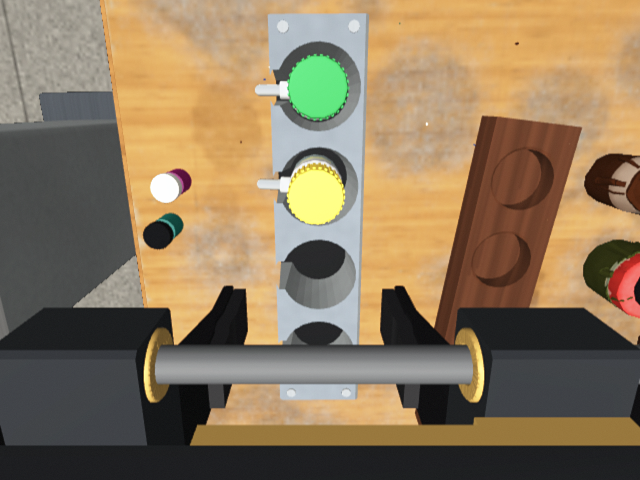

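```bash
python3 - <<'E'
from h import *
c=ctrl.camera_info("wrist");p,d=ctrl.get_image("wrist");W=cloud(c,d)
for y in(.1504,.0884):
    m=(np.hypot(W[...,0]-.4427,W[...,1]-y)<.022)&(W[...,2]>.081)&(W[...,2]<.1);P=W[m];print(len(P),P.mean(0).round(4),np.median(P[:,2]),rect(P[:,:2])[:2])
E
python3 -m handwheel '[[0.056,0,0,0,0,0,-8.8],[0.056,0,0,0,0,0,-8.8],[0.056,0,0,0,0,0,-8.8],[0.056,0,0,0,0,0,-8.8],[0.056,-0.028,0.0095,0,0,0,0],[0.056,-0.028,0.0095,0,0,0,0],[0.056,-0.029,0.0095,0,0,0,0],[0.056,-0.029,0.0095,0,0,0,0],[0.056,-0.029,0.0095,0,0,0,0],[0.056,-0.029,0.0095,0,0,0,0],[0.056,0,0,0,0,0,0]]'
python3 - <<'E'
from h import *
capw("red",(.573,-.035),"pics/w7.png"); plan(.573,-.035,.059,.6)
E
```

```text
3003 [0.4428 0.1489 0.0848] 0.08488645014377615 (array([0.44271643, 0.14869785]), (34.039520263671875, 33.9176025390625))
2439 [0.441  0.0882 0.0847] 0.08482216648075157 (array([0.44101706, 0.08756877]), (33.95795822143555, 33.59027099609375))
time: 18.18
position: [0.585, -0.0508, 0.1697]
tool_rot: [-1.462, -2.779, -0.002]
ft_force: [-0.7, -0.2, -0.8]
grip_width: 0.64
grip_force: 0.0
red (310.9166564941406, 216.02777099609375, 28.548433303833008) 2385 [ 0.5729 -0.0357  0.084 ] [ 0.573  -0.0359  0.0847]
t 18.23 at [ 0.5841 -0.0493  0.1699] a 34.6 turn z 0.2 residual rv [ 0.01 -0.17  0.22] shift mm [ 18.1  -1.  110.9] now-frame [ 17.7  -1.  110.9] grip 0.056029261546818886 0.0 F [-0.1  1.3  0. ]
```

View pics/w7.png

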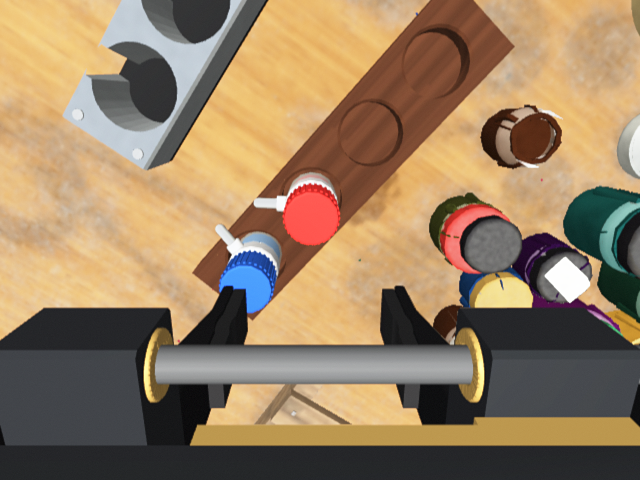

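Red's cap is at (311,216) with its stem level, so it is aligned. Both placed caps measure 0.0848 m high, which means they are fully down.

```bash
python3 -m handwheel '[[0.056,0.009,-0.0007,0,0,0,0],[0.056,0.008,-0.0007,0.015,0,0,0],[0.056,0,0,0.025,0,0,0],[0.056,0,0,0.025,0,0,0],[0.056,0,0,0.025,0,0,0],[0.056,0,0,0.021,0,0,0],[0.056,0,0,0,0,0,0]]'
python3 - <<'E'
from h import *
plan(.573,-.0358,.059,.6)
E
```

```text
time: 19.1
position: [0.5713, -0.0365, 0.058]
tool_rot: [-1.458, -2.779, 0.002]
ft_force: [0.3, -0.5, 0.9]
grip_width: 0.645
grip_force: 0.0
t 19.1 at [ 0.5713 -0.0365  0.058 ] a 34.6 turn z 0.3 residual rv [-0.16 -0.13  0.27] shift mm [-0.4  1.8 -1. ] now-frame [-0.4  1.8 -1. ] grip 0.05612389894804417 0.0 F [ 0.3 -0.5  0.9]
```

```bash
python3 -m handwheel '[[0.056,0,0.0015,-0.001,0,0,0],[0.03,0,0,0,0,0,0],[0.03,0,0,0,0,0,0],[0.03,0,0,0,0,0,0],[0.03,0,0,0,0,0,0],[0.03,0,0,-0.015,0,0,0],[0.03,0,0,-0.025,0,0,0],[0.03,0,0,-0.025,0,0,0],[0.03,0,0,-0.010,0,0,0],[0.03,0,0,0,0,0,0],[0.03,0,0,0,0,0,0]]' 15
python3 - <<'E'
from h import *
plan(.4412,.0264,.134,-.011)
E
```

```text
time: 20.48
position: [0.5738, -0.0363, 0.1349]
tool_rot: [-1.46, -2.78, 0.001]
ft_force: [-0.1, -0.4, -0.8]
grip_width: 0.379
grip_force: 15.0
t 20.48 at [ 0.5738 -0.0363  0.1349] a 34.6 turn z 35.2 residual rv [-9.000e-02 -3.000e-02  3.522e+01] shift mm [  61.3 -133.2    0.9] now-frame [126.9 -73.5   1.1] grip 0.03294184702733053 14.985855482736952 F [-0.1 -0.4 -0.8]
```

```bash
python3 -m handwheel '[[0.03,0,0,0,0,0,8.8],[0.03,0,0,0,0,0,8.8],[0.03,0,0,0,0,0,8.8],[0.03,0,0,0,0,0,8.8],[0.03,0.012,-0.026,0,0,0,0],[0.03,0.012,-0.027,0,0,0,0],[0.03,0.012,-0.027,0,0,0,0],[0.03,0.012,-0.027,0,0,0,0],[0.03,0.013,-0.026,0,0,0,0],[0.03,0,0,0,0,0,0],[0.03,0,0,0,0,0,0]]'
python3 - <<'E'
from h import *
plan(.4412,.0264,.059,-.011);p,d=ctrl.get_image("wrist");cv2.imwrite("pics/w8.png",p)
E
```

```text
time: 21.85
position: [0.4424, 0.0258, 0.1356]
tool_rot: [2.233, 2.209, -0.0]
ft_force: [-0.0, 0.2, 0.1]
grip_width: 0.379
grip_force: 15.0
t 21.85 at [0.4424 0.0258 0.1356] a -0.6 turn z 0.0 residual rv [0.01 0.02 0.  ] shift mm [ 0.6 -1.2 76.6] now-frame [ 0.7 -1.2 76.6] grip 0.03295246236054254 14.9860575357161 F [-0.   0.2  0.1]
```

View pics/w8.png

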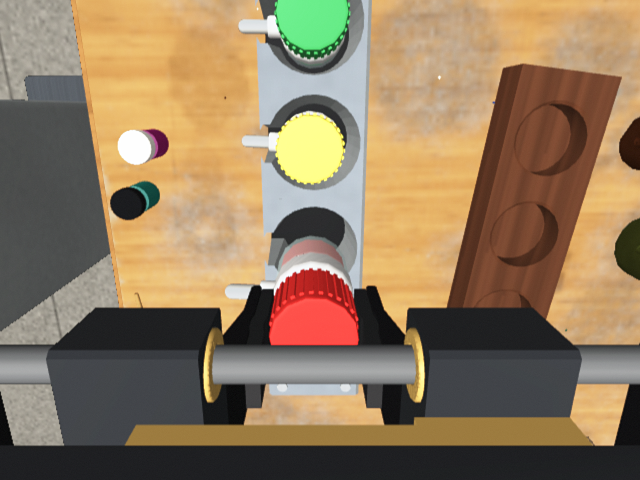

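Red hangs over pocket 3 with its stem straight at (240,291), and the other two bottles are seated.

```bash
python3 -m handwheel '[[0.03,0.0006,-0.0012,0.005,0,0,0],[0.03,0,0,0.02,0,0,0],[0.03,0,0,0.02,0,0,0],[0.03,0,0,0.017,0,0,0],[0.03,0,0,0.009,0,0,0],[0.03,0,0,0.003,0,0,0],[0.03,0,0,0,0,0,0],[0.03,0,0,0.001,0,0,0],[0.03,0,0,0,0,0,0]]'
```

```text
time: 23.02
position: [0.4412, 0.0267, 0.0611]
tool_rot: [2.233, 2.209, 0.0]
ft_force: [0.3, -0.1, -0.1]
grip_width: 0.38
grip_force: 15.0
```

```bash
python3 -m handwheel '[[0.03,0,0,0.001,0,0,0],[0.03,0,0,0.001,0,0,0],[0.03,0,0,0,0,0,0]]'
```

```text
time: 23.4
position: [0.4415, 0.0268, 0.0608]
tool_rot: [2.233, 2.209, -0.002]
ft_force: [-6.4, -0.1, 17.5]
grip_width: 0.383
grip_force: 15.0
```

```bash
python3 -m handwheel '[[0.03,0,-0.0008,-0.0013,0,0,0],[0.056,0,0,0,0,0,0],[0.056,0,0,0,0,0,0],[0.056,0,0,0,0,0,0],[0.056,0,0,-0.02,0,0,0],[0.056,0,0,-0.03,0,0,0],[0.056,0,0,-0.03,0,0,0],[0.056,0,0,-0.03,0,0,0],[0.056,-0.03,0,0,0,0,0],[0.056,0,0,0,0,0,0]]'
python3 - <<'E'
from h import *
c=ctrl.camera_info("wrist");p,d=ctrl.get_image("wrist");W=cloud(c,d)
for y in(.0884,.0264):
    m=(np.hypot(W[...,0]-.4415,W[...,1]-y)<.022)&(W[...,2]>.081)&(W[...,2]<.1);P=W[m];print(len(P),P.mean(0).round(4),np.median(P[:,2]),rect(P[:,:2])[:2])
plan(.5635,-.0965,.155,-.25)
E
```

```text
time: 24.65
position: [0.4398, -0.0053, 0.1702]
tool_rot: [2.237, 2.205, -0.001]
ft_force: [-0.2, -0.3, 0.9]
grip_width: 0.641
grip_force: 0.0
3033 [0.4409 0.0875 0.0849] 0.08492693522212691 (array([0.440909  , 0.08747236]), (33.510562896728516, 33.96664810180664))
2465 [0.4399 0.0277 0.0848] 0.08483384741680819 (array([0.43994238, 0.02708983]), (34.45796203613281, 33.37807846069336))
t 24.7 at [ 0.4396 -0.0037  0.1699] a -0.7 turn z 13.6 residual rv [-2.00e-02 -1.00e-02  1.36e+01] shift mm [-59.2 143.   14.9] now-frame [-91.2 125.1  14.8] grip 0.05634045127895195 0.0 F [-0.3  0.4 -0.1]
```

```bash
python3 -m handwheel '[[0.056,0,0,0,0,0,6.8],[0.056,0,0,0,0,0,6.8],[0.056,-0.016,0.028,0,0,0,0],[0.056,-0.016,0.028,0,0,0,0],[0.056,-0.016,0.029,0,0,0,0],[0.056,-0.016,0.029,0,0,0,0],[0.056,-0.015,0.029,0,0,0,0],[0.056,0,0,0,0,0,0],[0.056,0,0,0,0,0,0]]'
python3 - <<'E'
from h import *
capw("blue",(.5635,-.0965),"pics/w9.png"); plan(.5635,-.0965,.059,-.25)
E
```

```text
time: 25.82
position: [0.5586, -0.1131, 0.1696]
tool_rot: [-2.476, -1.93, 0.0]
ft_force: [-0.5, 0.4, 0.5]
grip_width: 0.641
grip_force: 0.0
blue (319.0266418457031, 218.758544921875, 28.512666702270508) 2375 [ 0.5657 -0.0969  0.084 ] [ 0.5657 -0.0971  0.0847]
t 25.88 at [ 0.5585 -0.1131  0.1698] a -14.1 turn z 0.2 residual rv [-0.06 -0.03  0.23] shift mm [ 17.3   0.8 110.8] now-frame [ 17.3   0.9 110.9] grip 0.05595251640795762 0.0 F [0.8 0.3 0.2]
```

View pics/w9.png

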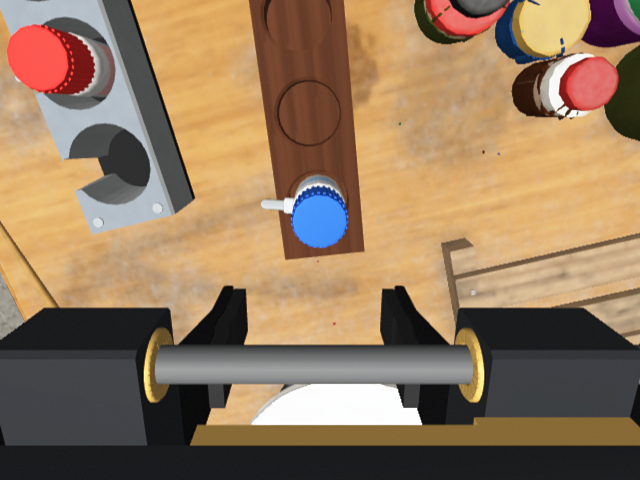

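Blue's cap is at (319,219), and its stem is level within about 3°.

```bash
python3 -m handwheel '[[0.056,0.009,0.0015,0,0,0,0],[0.056,0.0085,0.0015,0.015,0,0,0],[0.056,0,0,0.025,0,0,0],[0.056,0,0,0.025,0,0,0],[0.056,0,0,0.025,0,0,0],[0.056,0,0,0.02,0,0,0],[0.056,0,0,0,0,0,0]]'
python3 - <<'E'
from h import *
plan(.5655,-.097,.059,-.25)
E
```

```text
time: 26.75
position: [0.5648, -0.0979, 0.0582]
tool_rot: [-2.476, -1.929, 0.003]
ft_force: [-0.9, -0.6, 0.0]
grip_width: 0.645
grip_force: 0.0
t 26.75 at [ 0.5648 -0.0979  0.0582] a -14.2 turn z 0.2 residual rv [-0.21 -0.01  0.16] shift mm [ 1.   0.5 -0.8] now-frame [ 1.   0.5 -0.8] grip 0.056120538618701206 0.0 F [-0.9 -0.6  0. ]
```

```bash
python3 -m handwheel '[[0.056,0.001,0.0005,-0.001,0,0,0],[0.03,0,0,0,0,0,0],[0.03,0,0,0,0,0,0],[0.03,0,0,0,0,0,0],[0.03,0,0,0,0,0,0],[0.03,0,0,-0.015,0,0,0],[0.03,0,0,-0.025,0,0,0],[0.03,0,0,-0.025,0,0,0],[0.03,0,0,-0.010,0,0,0],[0.03,0,0,0,0,0,0],[0.03,0,0,0,0,0,0]]' 15
python3 - <<'E'
from h import *
plan(.4402,-.0355,.134,-.011)
E
```

```text
time: 28.12
position: [0.5663, -0.0978, 0.1352]
tool_rot: [-2.478, -1.929, 0.002]
ft_force: [0.9, -0.6, -0.2]
grip_width: 0.382
grip_force: 15.0
t 28.12 at [ 0.5663 -0.0978  0.1352] a -14.2 turn z -13.6 residual rv [ -0.09   0.   -13.58] shift mm [  60.9 -126.7    1.2] now-frame [  29.5 -137.5    1.4] grip 0.033241548670982 14.969143606366487 F [ 0.9 -0.6 -0.2]
```

```bash
python3 -m handwheel '[[0.03,0,0,0,0,0,-6.8],[0.03,0,0,0,0,0,-6.8],[0.03,0.012,-0.026,0,0,0,0],[0.03,0.012,-0.026,0,0,0,0],[0.03,0.012,-0.025,0,0,0,0],[0.03,0.012,-0.025,0,0,0,0],[0.03,0.013,-0.025,0,0,0,0],[0.03,0,0,0,0,0,0],[0.03,0,0,0,0,0,0]]'
python3 - <<'E'
from h import *
plan(.4402,-.0355,.059,-.011);p,d=ctrl.get_image("wrist");cv2.imwrite("pics/w10.png",p)
E
```

```text
time: 29.25
position: [0.4408, -0.0358, 0.1359]
tool_rot: [2.233, 2.209, -0.0]
ft_force: [0.7, -0.6, -0.7]
grip_width: 0.38
grip_force: 15.0
t 29.25 at [ 0.4408 -0.0358  0.1359] a -0.6 turn z 0.0 residual rv [0.01 0.01 0.01] shift mm [ 0.3 -0.6 76.9] now-frame [ 0.4 -0.6 76.9] grip 0.03306202422375219 14.969897045444966 F [ 0.7 -0.6 -0.7]
```

View pics/w10.png

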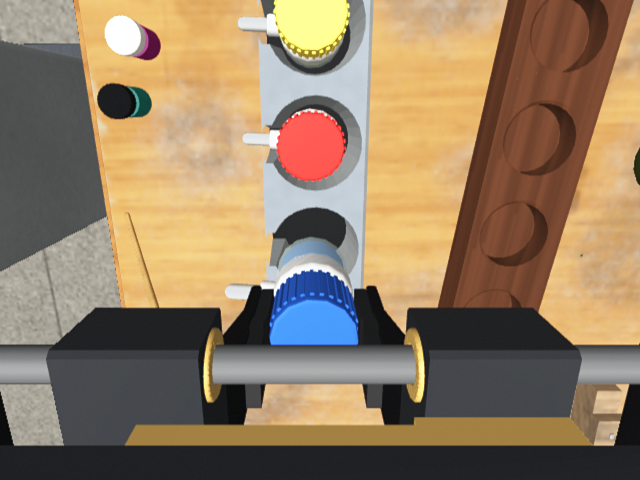

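Blue hangs over pocket 4 with its stem straight at (240,291). Red is seated in pocket 3.

```bash
python3 -m handwheel '[[0.03,0.0004,-0.0008,0.005,0,0,0],[0.03,0,0,0.02,0,0,0],[0.03,0,0,0.02,0,0,0],[0.03,0,0,0.017,0,0,0],[0.03,0,0,0.009,0,0,0],[0.03,0,0,0.003,0,0,0],[0.03,0,0,0.001,0,0,0],[0.03,0,0,0.001,0,0,0],[0.03,0,0,0,0,0,0]]'
```

```text
time: 30.42
position: [0.4402, -0.0351, 0.0613]
tool_rot: [2.233, 2.209, -0.001]
ft_force: [-3.5, 0.0, 7.4]
grip_width: 0.38
grip_force: 15.0
```

```bash
python3 -m handwheel '[[0.03,0,-0.0008,0.0005,0,0,0],[0.03,0,0,-0.0005,0,0,0],[0.056,0,0,0,0,0,0],[0.056,0,0,0,0,0,0],[0.056,0,0,0,0,0,0],[0.056,0,0,-0.02,0,0,0],[0.056,0,0,-0.03,0,0,0],[0.056,0,0,-0.03,0,0,0],[0.056,0,0,-0.03,0,0,0],[0.056,-0.03,0,-0.03,0,0,0],[0.056,-0.02,0,-0.03,0,0,0],[0.056,0,0,0,0,0,0]]'
python3 - <<'E'
from h import *
c=ctrl.camera_info("wrist");p,d=ctrl.get_image("wrist");W=cloud(c,d);cv2.imwrite("pics/w11.png",p)
for x,y in((.4427,.15),(.441,.0884),(.4405,.0264),(.4395,-.0356)):
    m=(np.hypot(W[...,0]-x,W[...,1]-y)<.022)&(W[...,2]>.081)&(W[...,2]<.1);P=W[m]
    if len(P):print(len(P),P.mean(0).round(4),np.median(P[:,2]),rect(P[:,:2])[:2])
print(pose()[2]["grip_force"],pose()[0])
E
```

```text
time: 31.92
position: [0.4397, -0.0869, 0.2319]
tool_rot: [2.234, 2.203, 0.002]
ft_force: [-0.1, 0.3, -0.4]
grip_width: 0.65
grip_force: 0.0
2076 [0.4398 0.0271 0.0848] 0.08492292787266566 (array([0.43981885, 0.02679399]), (34.00937271118164, 33.348636627197266))
1723 [ 0.4388 -0.035   0.0847] 0.08481197721683309 (array([ 0.43874191, -0.03523709]), (33.2729606628418, 33.7767448425293))
0.0 [ 0.4388595  -0.0853906   0.23044998]
```

View pics/w11.png

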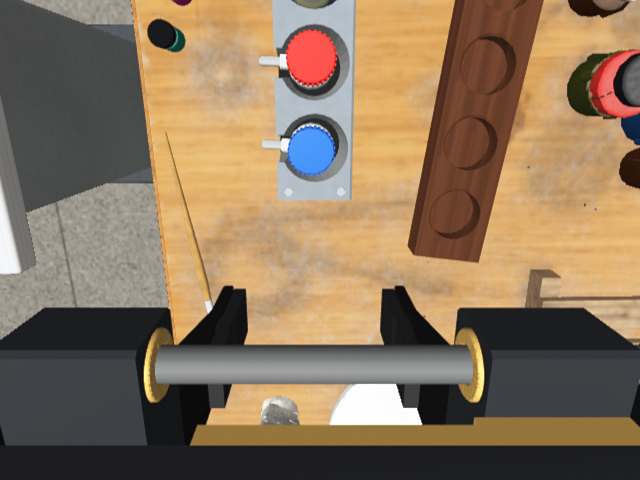

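Red (311,58) and blue (311,150) are seated with their stems in the notches. All four caps measured 0.085 m high, and the bear stands in place at (280,410). I'm handing the job in.

```bash
python3 -c "
from bench import ctrl
print(ctrl.close_job())"
```

```text
the job is handed in; nothing more can be done
None
```

The job is handed in at about 32 s robot time: green, yellow, red and blue stand left to right in the spray rack, released and fully down by cap height (about 0.085 m each) with stems in their notches, and the robot never moved near the jar, ornament or milk bottle (final places not re-measured; no verdict came back).

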